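Clamp the oak card drum in the screw vice

TASK

Swing the magnifier out of the way, over the right-hand side of the bench. Then stand the oak card drum upright on the bed of the vice, its oblong foot lengthwise along the jaws and centred in them - set down, not dropped. Wind the crank clockwise (seen from the crank end) until the cork pad meets the foot, snug it a third to a half of a turn more, firm but without crushing it, and let go; leave everything else on the bench as it stands.

Things in the scene. Friction and masses are not known exactly. Their poses are not given: they have to be found in the camera images.
- drum: lacquered oak card drum, 0.42 kg: an oblong oak foot 50 (its x) by 90 (its y) by 40 high, and on it a round oak drum 56 in diameter from 40 to 112 high with a brass lid, and a copper button 18 wide up to 118. Origin at the centre of the underside, z up. It starts standing on the bench. Grip it by the round part, about 85 above the underside, from any side.
- vice: blue screw vice on a swivel base 156 across with bolt ears 100 to either side along y; fixed. Origin on the bench under the swivel axis, z up; x is the way the screw pushes: the crank sticks out to -x (to the robot), the jaws lie along y. Bed (flat, 90 wide) 70 above the bench; jaws and cork faces 100 long, tops 108 above the bench. The fixed cork face is the plane x = +40.
- fixed_jaw: the fixed jaw's cork face, 12 thick, 100 long, 36 high, part of the vice; same frame as the vice: its face is the plane x = +40.
- vice_pad: the moving jaw's cork pad, 12 thick, 100 long, 36 high, on the moving jaw. Springy: it yields 1 mm for each 16 N and bottoms at 10 mm. Slack, its face lies at vice x = -40 mm + jaw travel. By feel: free winding takes about 5.5 N at the crank's grip; once the foot is pinched this grows by about 7 N per turn (the clamping force by about 190 N per turn).
- pad_face (a point): centre of the moving pad's face; 89 above the bench; the gap between the cork faces is 40 minus its x in the vice's frame. At the start the gap is 60 to 70.
- vice_bed (a point): point on the top of the vice's bed, 70 above the bench, at vice x = +15, y = 0: where the centre of the foot's underside stands when the drum is clamped against the fixed jaw.
- screw_axis (a point): point on the screw's axis in the crank's hub, at vice x = -106, y = 0, 88 above the bench. The axis runs along the vice's x.
- vice_crank (a joint): crank angle in rad, counted through all turns; grows when wound clockwise seen from the crank end (right-handed about the vice's x), closing the jaws 12 mm a turn: jaw travel = 12 mm x angle / 6.283. At every whole turn the crank points straight up, and from there it goes over towards the vice's -y. It stays wherever it is left.
- grip_mid (a point): middle of the crank's black grip, a freely spinning round bar 20 in diameter, 74 long, parallel to the screw, 50 from its axis (lowest point of its circle 38 above the bench); at vice x = -165. The crank's arm and counterweight turn in the plane vice x = -116. A gripper pointing down can hold the grip's outer half and carry it round without turning.
- swing_arm (a joint): angle of the magnifier's arm in rad; at 0 it points along the magnifier's -x, to the robot; grows anticlockwise seen from above, which takes the lens to the right-hand side (-y) of the bench. Range -1.35 to 0.75; starts between -1.13 and -0.70, over the vice. It takes about 1 N at the handle and stays where it is left.
- swing_pivot (a point): point on the magnifier's upright pivot axis, 275 above the bench.
- lens (a point): centre of the magnifier's round lens, 270 from the pivot axis; iron ring 118 across, its underside 268 and top 282 above the bench.
- lens_handle (a point): upright black handle at the lens's outer rim, 336 from the pivot axis, 20 in diameter, from 265 to 335 above the bench; this point is 315 above the bench.
- magnifier: iron stand of the magnifier: round foot 120 across, 22 high, post 22 in diameter up to 265; fixed. Origin at the centre of its underside. The arm on it is 16 wide at 273 to 283 above the bench.
- chimney: green glass lamp chimney standing upright, 74 across at its widest, 170 tall; origin at the centre of the underside. Leave alone.
- binnacle_cap: domed brass binnacle cap, 108 across, 86 high with its finial; origin at the centre of the underside. Leave alone.
- gimbal_pin: copper gimbal pin lying on the bench, 130 long (along its x), 25 thick; origin underneath its middle. Leave alone.
- compass_bowl: closed brass compass bowl with a card under its rim, 120 across the rim, 62 high; origin at the centre of the underside. Leave alone.
- wax_tin: red round wax tin, 68 across, 60 high; origin at the centre of the underside. Leave alone.
- mallet: small hammer lying on the bench, 200 long. Leave alone.
Things that resemble listed ones, but are neither listed nor needed, are in the scene too. Leave any turquoise look-alike of the drum alone.

How it is judged (in metres and radians):
On the way, in this order (a step that is already met when the one before it is completed fails the run):
1. the magnifier is swung clear of the vice: lens centre more than 180 mm to the side of the jaws' middle (horizontal distance between lens and vice_bed above 0.18 m), for 0.2 s.
2. the drum stands upright on the vice's bed between the jaws (z of drum in the frame of vice_bed between -0.005 and 0.005 m and horizontal distance between drum and vice_bed below 0.035 m and angle between drum's own z axis and vertical below 0.1 rad), for 0.2 s.
3. the pad is wound on to the foot and snug: more than 40 N (contact force between vice_pad and drum above 40 N and contact force between fixed_jaw and drum above 20 N), for 0.3 s.
At the end, for the whole second after the job is handed in: lens over the right-hand side, its centre over 180 mm from the jaws' middle; drum upright (3 degrees) on the bed (5 mm), foot along the jaws (4.5 degrees), centred within 15 mm, pressed by the pad with 40 to 130 N against the fixed jaw (over 20 N there), at rest and released (all of step 3 and horizontal distance between lens and vice_bed above 0.18 m and world y of lens below -0.12 m and z of drum in the frame of vice_bed between -0.005 and 0.005 m and y of drum in the frame of vice_bed between -0.015 and 0.015 m and angle between the y axis of drum and the y axis of vice, either way round below 0.08 rad and angle between drum's own z axis and vertical below 0.06 rad and contact force between vice_pad and drum below 130 N and linear speed of drum below 0.02 m/s); the robot touches nothing.
It fails at once if the foot is crushed: more than 150 N from the pad (contact force between vice_pad and drum above 150 N).
It fails at once if the drum is dropped into the vice (linear speed of drum above 0.5 m/s and horizontal distance between drum and vice_bed below 0.05 m and z of drum in the frame of vice_bed below 0.04 m).
It fails at once if the drum is knocked over (angle between drum's own z axis and vertical above 0.6 rad).
It fails at once if the chimney is moved or tipped (distance of chimney from where it was at the start of the episode above 0.02 m or angle between chimney's own z axis and vertical above 0.2 rad).
It fails at once if another thing on the bench is shifted (distance of any of binnacle_cap, gimbal_pin, compass_bowl, wax_tin, mallet from where it was at the start of the episode above 0.025 m).
It also fails if it takes over 72 s, if anything falls off the work surface, if the arm or the gripper's body presses on something with over 40 N, if the wrist force passes 120 N, or if a joint passes its speed limit or range.

ROBOT

A 7-joint arm with a two-finger parallel gripper is mounted at the origin on the work surface. World frame = base frame: x ahead of the robot, y to its left, z up, the work surface at z = 0. Lengths are in mm, angles in rad, forces in N, time in s.
With the tool pointing down it reaches from about 400 to 875 mm from the base axis. Payload 4.4 kg.
Tool frame: the origin (TCP) lies midway between the tips of the shut fingers; the grasp point (between the pads) lies 19 mm behind it; z points along the fingers, y is the line along which they close (so a half turn about z gives the same grasp; the last joint's range is limited). The gripper opens to 85 mm and grips with 20 to 120 N. Pads are 22 mm wide; open, the fingers measure 114 mm over their backs; the gripper's body (76 mm by 85 mm) begins 54 mm behind the grasp point. The pads swing forward as they close: fully open they stand 13 mm farther back than shut.
Start: joints at [-1.301, 0.628, 0.038, 1.517, -0.027, 0.996, -0.02], TCP at [214.168, 613.718, 231.313] pointing down, gripper open.
Joint ranges: [-3.06, 3.06], [-0.37, 2.12], [-1.25, 1.32], [0.18, 2.47], [-1.1, 4.24], [0.23, 1.98], [-2.94, 2.94]. Speed limits (rad/s): [2.57, 2.57, 3.14, 3.14, 3.14, 3.14, 3.14].

INTERFACE

Orientations are given as [roll, pitch, yaw] about the fixed x, y, z axes, in that order (R = Rz(yaw) Ry(pitch) Rx(roll)).
In Python, from cell import ctrl gives the robot as it stands.
- The arm moves only by the shell command python3 -m handwheel 'ROWS'. ROWS is JSON, a list of rows, each a list of 3 entries, a list of its own where there are three numbers: the turn, a rotation vector about the tool's x, y, z in degrees, then the shift along the tool's x, y, z in m, then the closure, from 0 (fully open) to 1 (shut). A call has 1 to 5 rows; each row shifts and turns the commanded pose from where the row before left it, along the tool's axes as they then stand; what a row does not reach is not made up. A row lasts 1/12 s, in which the tool goes at most 41.7 mm and 7.16 degrees, less where a joint would pass 70% of its speed; a pose out of reach is approached as far as the arm can. A call is refused whole if a number of a shift passes 0.0417 or a number of a turn 7.16, either way. A call with a gripper value outside its range is refused whole. The fingers move at their own pace and stop on an object; the grip force is fixed at half the most. Time passes only in rows, so rows that do not move let the fingers close. It gives the time, the measured TCP pose, the force, the opening and the grip force at its end, in the units of the state.
- ctrl.read_state(): the state, without advancing time (a new reading comes with each control period).
- ctrl.get_image(name): name is "side" or "top"; returns a dict with "pixels" (384x512x3 uint8, red, green, blue), "fx", "fy", "cx", "cy" (pixels), "pose" (4x4, takes a point from camera to world coordinates). Camera axes: x right, y up, looking along -z (the intrinsics and any distortion apply to the point x, -y, -z); pixel columns grow to the right and rows downward; lengths in mm; the calibration is good to about 2 mm. A picture is of the moment at which its call begins. There is no depth.
- ctrl.finish_job(): hands the job in; it is judged then, once.
The state is a dict: "clock": time; "qpos": joint angles; "qd": joint speeds; "tau": joint torques, N m; "eef_pos": TCP position; "tool_rot": TCP orientation; "force": force on the tool from outside, world axes, zero at the start; "torque": the same for the moment, N m; "width": finger opening in mm; "gripper_force": force on a finger pad.
Only numpy, scipy, OpenCV 4.12 (cv2) and the standard library are available. Lean on these libraries where they do the work, as an engineer would, in place of code of your own. Each camera call takes 0.05 s, during which the arm holds its last target. There are 200 camera calls.

## Working session

There is one attempt and no reset: what is moved stays moved. The work goes in short steps, Python scripts to look and compute and a shell command to move; the robot and the scene stay as the last step left them, time stands still between calls to the robot, and variables do not carry over. Pictures are saved under pics/ and viewed, at most 14 in all, crops included, and the job is handed in when it is done.

```bash
mkdir -p pics; ls; python3 - <<'E'
from cell import ctrl
import cv2, numpy as np
for n in ("top","side"):
    im=ctrl.get_image(n); cv2.imwrite(f"pics/{n}0.png",im["pixels"][...,::-1])
    print(n,im["fx"],im["fy"],im["cx"],im["cy"],[k for k in im]); print(np.round(im["pose"],4).tolist())
print(ctrl.read_state())
E
```

```text
pics
top 368.98320270286285 368.98320270286285 251.98491809033806 186.54588490518213 ['pixels', 'fx', 'fy', 'cx', 'cy', 'pose']
[[0.0064, 0.9936, -0.1127, 409.7091], [-1.0, 0.0067, 0.0025, 36.3375], [0.0032, 0.1127, 0.9936, 1361.1243], [0.0, 0.0, 0.0, 1.0]]
side 494.5542106921303 494.5542106921303 256.29625878959916 195.2167330007716 ['pixels', 'fx', 'fy', 'cx', 'cy', 'pose']
[[-0.9913, 0.068, -0.1124, 322.5031], [-0.131, -0.5791, 0.8046, 1466.4801], [-0.0104, 0.8124, 0.583, 1242.6236], [0.0, 0.0, 0.0, 1.0]]
{'clock': 0.1, 'qpos': array([-1.30081169,  0.6292739 ,  0.03843576,  1.51825996, -0.02699587,
        0.99630088, -0.01996579]), 'qd': array([ 0.00105944, -0.00127834,  0.00062703, -0.00219103,  0.00053862,
        0.00113219, -0.002892  ]), 'tau': array([ 3.69338915e-03, -5.64530897e+01,  1.23080581e+00, -1.93974298e+01,
        1.12873170e-02,  5.35875370e-03,  3.28493797e-06]), 'eef_pos': array([213.96478085, 613.18298671, 230.47032359]), 'tool_rot': array([-3.13986832e+00,  1.64732405e-05,  2.80585195e+00]), 'force': array([-0.48289356,  0.13763633,  0.35965101]), 'torque': array([-0.02202455, -0.01410766, -0.02288027]), 'gripper_force': 0.0, 'width': 85.46402173284514}
```

View pics/top0.png

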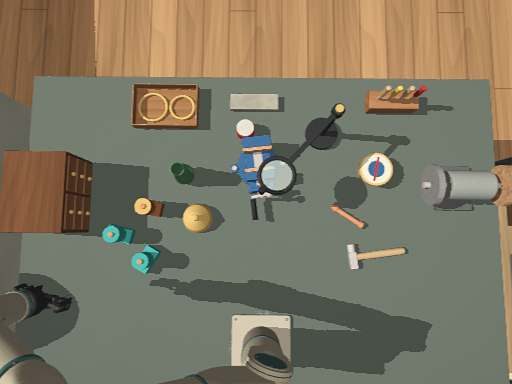

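View pics/side0.png

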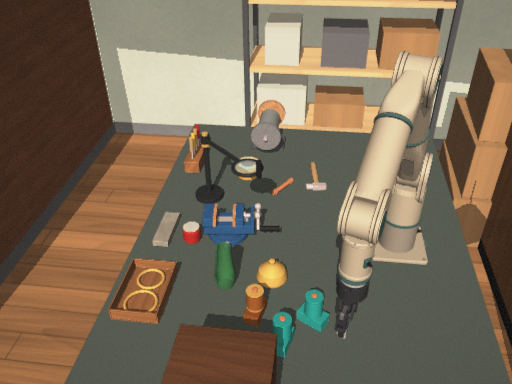

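```bash
cat > h.py <<'E'
import cv2, numpy as np
from cell import ctrl
def ray(im,u,v):
    P=np.array(im["pose"]); d=np.array([(u-im["cx"])/im["fx"],-(v-im["cy"])/im["fy"],-1.])
    return P[:3,3],P[:3,:3]@d
def atz(im,u,v,z):
    o,d=ray(im,u,v); return o+d*(z-o[2])/d[2]
def proj(im,p):
    P=np.array(im["pose"]); q=P[:3,:3].T@(np.asarray(p,float)-P[:3,3])
    return np.array([im["cx"]+im["fx"]*q[0]/-q[2], im["cy"]+im["fy"]*q[1]/q[2]])
def crop(im,u0,v0,u1,v1,s,name):
    c=cv2.resize(im["pixels"][v0:v1,u0:u1,::-1],None,fx=s,fy=s,interpolation=cv2.INTER_CUBIC); cv2.imwrite("pics/"+name,c)
E
python3 - <<'E'
from h import *
t=ctrl.get_image("top"); s=ctrl.get_image("side")
a=cv2.resize(t["pixels"][95:235,125:350,::-1],None,fx=3.5,fy=3.5,interpolation=cv2.INTER_CUBIC)
cv2.imwrite("pics/c1.png",a)
crop(s,180,120,320,345,2.66,"c2.png")
E
```

```text
(no output)
```

View pics/c1.png

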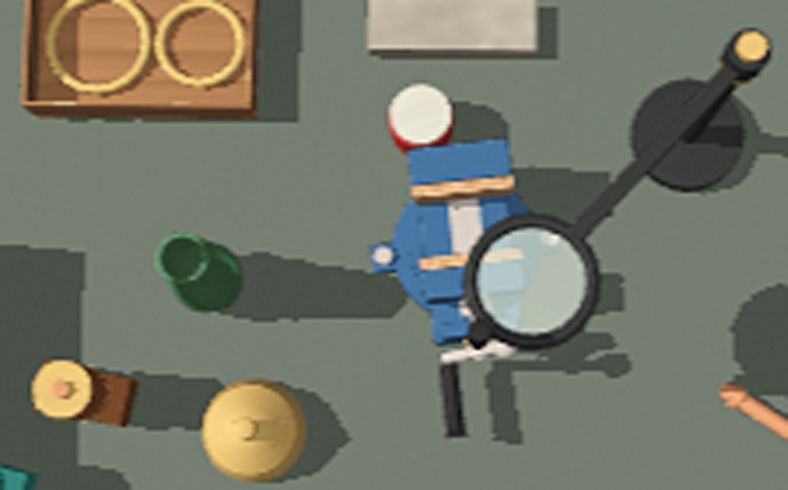

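View pics/c2.png

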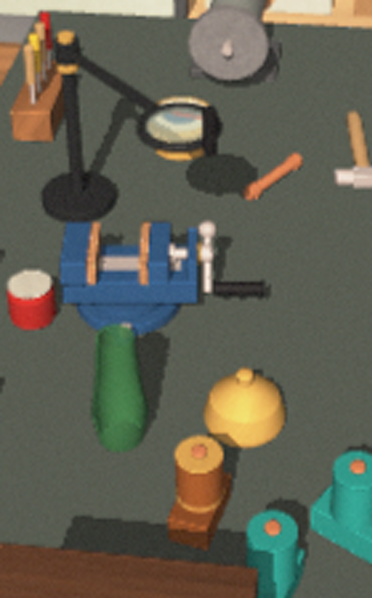

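```bash
python3 - <<'E'
from h import *
t=ctrl.get_image("top"); s=ctrl.get_image("side")
T=lambda u,v,z:print("T",(u,v),np.round(atz(t,125+(u+.5)/3.5-.5,95+(v+.5)/3.5-.5,z),1))
S=lambda u,v,z:print("S",(u,v),np.round(atz(s,180+u/2.66,120+v/2.66,z),1))
print('pivot');T(752,47,295);T(688,134,22);S(66,38,295);S(79,200,22)
print('lens');T(533,280,278);S(178,128,278)
print('handle');T(480,335,335);S(208,112,335)
print('drum');T(63,388,118);S(199,452,118);
print(' foot corner');T(137,377,40);T(127,427,40);T(128,427,0);S(231,477,40);S(170,530,40);S(207,547,0);S(210,532,40)
print('fixed edge');T(413,199,108);T(515,189,108);T(409,155,108);T(508,140,108)
print('pad');T(420,262,108);T(523,250,108)
print('ear');T(382,257,25);S(125,326,25)
print('grip');
for z in(40,50,70,90):T(447,362,z);T(455,437,z)
S(215,288,50);S(266,291,50)
print('capbin');T(254,430,30);S(245,378,86);print('chim');T(182,258,170);S(115,330,170);print('tin');T(420,113,60)
E
```

```text
pivot
T (752, 47) [ 767.9 -225.8  295. ]
T (688, 134) [ 763.8 -223.    22. ]
S (66, 38) [ 763.  -229.5  295. ]
S (79, 200) [ 754.2 -195.3   22. ]
lens
T (533, 280) [568.6 -40.1 278. ]
S (178, 128) [564.3 -27.8 278. ]
handle
T (480, 335) [515.5   6.3 335. ]
S (208, 112) [516.8  17.6 335. ]
drum
T (63, 388) [484.  401.1 118. ]
S (199, 452) [478.4 410.7 118. ]
 foot corner
T (137, 377) [500.4 348.7  40. ]
T (127, 427) [449.3 357.2  40. ]
T (128, 427) [450.5 365.9   0. ]
S (231, 477) [445.2 373.4  40. ]
S (170, 530) [506.3 463.2  40. ]
S (207, 547) [465.  449.8   0. ]
S (210, 532) [459.8 460.5  40. ]
fixed edge
T (413, 199) [673.5  66.3 108. ]
T (515, 189) [684.2 -34.4 108. ]
T (409, 155) [717.8  70.7 108. ]
T (508, 140) [733.7 -27.5 108. ]
pad
T (420, 262) [610.6  58.8 108. ]
T (523, 250) [623.2 -42.3 108. ]
ear
T (382, 257) [628.9 100.1  25. ]
S (125, 326) [626.2  98.9  25. ]
grip
T (447, 362) [517.9  31.5  40. ]
T (455, 437) [441.3  22.8  40. ]
T (447, 362) [517.1  31.5  50. ]
T (455, 437) [441.1  22.9  50. ]
T (447, 362) [515.4  31.6  70. ]
T (455, 437) [440.6  23.1  70. ]
T (447, 362) [513.8  31.6  90. ]
T (455, 437) [440.1  23.3  90. ]
S (215, 288) [507.4  31.1  50. ]
S (266, 291) [434.8  29.2  50. ]
capbin
T (254, 430) [447.4 229.2  30. ]
S (245, 378) [441.9 247.7  86. ]
chim
T (182, 258) [602.9 279.7 170. ]
S (115, 330) [600.9 270.6 170. ]
tin
T (420, 113) [774.  61.  60.]
```

```bash
python3 -m handwheel '[[[0,0,4.66],[0,0,-0.024],0],[[0,0,4.66],[0,0,-0.024],0],[[0,0,4.66],[0,0,-0.024],0],[[0,0,4.66],[0,0,-0.024],0],[[0,0,4.66],[0,0,-0.024],0]]'
for i in 1; do python3 -m handwheel '[[[0,0,0],[-0.032,-0.0122,0],0],[[0,0,0],[-0.032,-0.0122,0],0],[[0,0,0],[-0.032,-0.0122,0],0],[[0,0,0],[-0.032,-0.0122,0],0],[[0,0,0],[-0.032,-0.0122,0],0]]'; done
python3 -m handwheel '[[[0,0,0],[-0.032,-0.0122,0],0],[[0,0,0],[-0.032,-0.0122,0],0],[[0,0,0],[-0.032,-0.0122,0],0],[[0,0,0],[-0.032,-0.0122,0],0],[[0,0,0],[-0.032,-0.0122,0],0]]'
python3 -m handwheel '[[[0,0,0],[-0.032,-0.0122,0],0],[[0,0,0],[-0.032,-0.0122,0],0],[[0,0,0],[-0.032,-0.0122,0],0],[[0,0,0],[-0.032,-0.0122,0],0],[[0,0,0],[-0.032,-0.0122,0],0]]'
```

```text
clock: 0.72
eef_pos: [214.1, 613.5, 352.4]
tool_rot: [-3.141, -0.0, 2.395]
force: [-0.8, 1.0, -0.1]
width: 85.2
gripper_force: 0.0
clock: 1.13
eef_pos: [291.2, 459.0, 351.4]
tool_rot: [3.141, -0.0, 2.399]
force: [0.8, 0.1, 0.3]
width: 85.2
gripper_force: 0.0
clock: 1.55
eef_pos: [367.9, 305.9, 351.5]
tool_rot: [3.141, -0.0, 2.399]
force: [1.1, -0.3, -0.5]
width: 85.6
gripper_force: 0.0
clock: 1.97
eef_pos: [444.5, 152.8, 351.5]
tool_rot: [3.141, -0.0, 2.399]
force: [0.3, 0.6, 0.2]
width: 85.8
gripper_force: 0.0
```

```bash

python3 -m handwheel '[[[0,0,0],[-0.0307,-0.0117,0],0],[[0,0,0],[-0.0307,-0.0117,0],0],[[0,0,0],[-0.0307,-0.0117,0],0],[[0,0,0],[-0.0307,-0.0117,0],0],[[0,0,0],[-0.0307,-0.0117,0],0]]'
python3 - <<'E'
from h import *
t=ctrl.get_image("top"); s=ctrl.get_image("side")
print(ctrl.read_state()["eef_pos"])
a=t["pixels"][130:230,200:320,::-1]; b=s["pixels"][90:190,200:320,::-1]
cv2.imwrite("pics/c3.png",cv2.resize(np.hstack([a,b]),None,fx=3.3,fy=3.3,interpolation=cv2.INTER_CUBIC))
E
```

```text
clock: 2.38
eef_pos: [518.1, 6.0, 351.5]
tool_rot: [3.141, -0.0, 2.399]
force: [0.0, 0.5, 0.3]
width: 85.9
gripper_force: 0.0
[519.18805797   1.0354729  351.55950837]
```

View pics/c3.png

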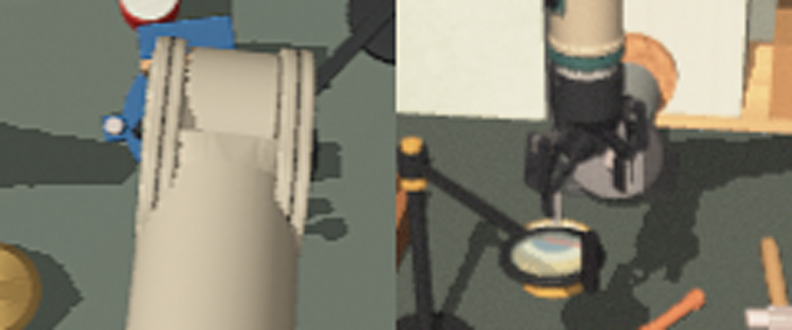

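```bash

python3 -m handwheel '[[[0,0,0],[0,0,0.016],0],[[0,0,0],[0,0,0.016],0],[[0,0,0],[0,0,0.016],0],[[0,0,0],[0,0,0],0.5],[[0,0,0],[0,0,0],0.5]]'
python3 -m handwheel '[[[0,0,-5],[-0.0013,-0.0293,0],0.5],[[0,0,-5],[-0.0013,-0.0293,0],0.5],[[0,0,-5],[-0.0013,-0.0293,0],0.5],[[0,0,0],[0,0,0],0.5]]'
python3 - <<'E'
from h import *
p=ctrl.read_state()["eef_pos"]; print(p, np.hypot(p[0]-765,p[1]+224))
E
```

```text
clock: 2.9
eef_pos: [517.1, 8.0, 303.0]
tool_rot: [-3.141, -0.001, 2.4]
force: [0.3, -0.5, 0.7]
width: 64.2
gripper_force: 0.0
clock: 3.23
eef_pos: [464.8, -69.7, 304.9]
tool_rot: [-3.14, 0.002, 2.657]
force: [0.0, -0.8, 0.1]
width: 42.8
gripper_force: 0.0
[464.84520737 -69.65739281 304.9402936 ] 337.512281158951
```

```bash

python3 -m handwheel '[[[0,0,-5],[-0.0013,-0.0293,0],0.5],[[0,0,-5],[-0.0013,-0.0293,0],0.5],[[0,0,-5],[-0.0013,-0.0293,0],0.5],[[0,0,-5],[-0.0013,-0.0293,0],0.5],[[0,0,-5],[-0.0013,-0.0293,0],0.5]]'
python3 -m handwheel '[[[0,0,-5],[-0.0013,-0.0293,0],0.5],[[0,0,-5],[-0.0013,-0.0293,0],0.5],[[0,0,-5],[-0.0013,-0.0293,0],0.5],[[0,0,-5],[-0.0013,-0.0293,0],0.5],[[0,0,0],[0,0,0],0.5]]'
python3 - <<'E'
from h import *
p=ctrl.read_state()["eef_pos"]; print(p, np.hypot(p[0]-765,p[1]+224))
E
python3 -m handwheel '[[[0,0,0],[0,0,0],0],[[0,0,0],[0,0,0],0],[[0,0,0],[0,0,0],0],[[0,0,0],[0,0,-0.03],0],[[0,0,0],[0,0,-0.03],0]]'
python3 - <<'E'
from h import *
t=ctrl.get_image("top"); s=ctrl.get_image("side")
a=t["pixels"][95:235,125:350,::-1]
cv2.imwrite("pics/c4.png",cv2.resize(a,None,fx=3.5,fy=3.5,interpolation=cv2.INTER_CUBIC))
E
```

```text
clock: 3.65
eef_pos: [429.6, -205.6, 304.7]
tool_rot: [3.141, 0.002, 3.102]
force: [1.4, 1.0, 0.4]
width: 42.8
gripper_force: 0.5
clock: 4.07
eef_pos: [445.7, -327.2, 304.6]
tool_rot: [-3.135, 0.001, -2.84]
force: [-0.3, 0.1, -0.4]
width: 42.8
gripper_force: 0.0
[ 445.65508544 -327.17164415  304.61127496] 335.59732211698105
clock: 4.48
eef_pos: [444.3, -318.4, 363.0]
tool_rot: [3.138, -0.002, -2.835]
force: [0.4, 0.6, 0.4]
width: 85.6
gripper_force: 0.0
```

View pics/c4.png

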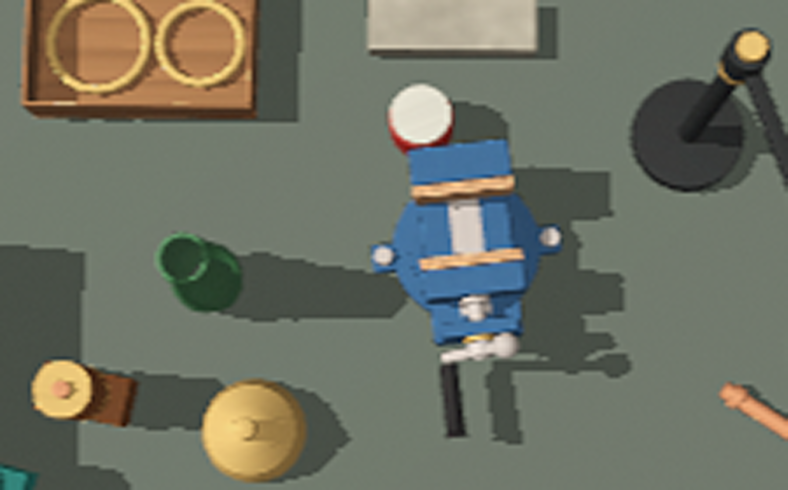

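```bash
python3 - <<'E'
from h import *
t=ctrl.get_image("top"); s=ctrl.get_image("side")
px=t["pixels"].astype(int); hsv=cv2.cvtColor(t["pixels"],cv2.COLOR_RGB2HSV)
def blob(x0,y0,x1,y1,cond,nm,z):
    m=np.zeros(cond.shape,bool); m[y0:y1,x0:x1]=cond[y0:y1,x0:x1]
    v,u=np.nonzero(m); c=(u.mean(),v.mean()); P=np.array([atz(t,a,b,z)[:2] for a,b in zip(u,v)])
    w,V=np.linalg.eigh(np.cov(P.T)); d=V[:,1]
    print(nm,len(u),np.round(c,2),np.round(P.mean(0),1),"ext",np.round(np.sqrt(w*12),1),"dir",np.round(np.degrees(np.arctan2(d[1],d[0])),1)); return P
H,S,V=hsv[...,0],hsv[...,1],hsv[...,2]
white=(S<40)&(V>150)
blob(228,162,240,176,white,"earL",25);blob(276,157,290,170,white,"earR",25)
cork=(H>8)&(H<22)&(S>60)&(V>140)
blob(238,140,276,153,cork,"fixed",104);blob(240,162,278,174,cork,"pad",108)
lid=(V>170)&(H>12)&(H<26)&(S>60)
blob(130,194,153,216,lid|((V>150)&(S>60)&(H<26)),"lid",112)
foot=(H<14)&(S>100)&(V<170)
blob(146,198,168,222,foot,"foot",30)
dark=(V<45)
blob(248,197,262,224,dark,"grip",52)
# grip in side: dark blob
hs=cv2.cvtColor(s["pixels"],cv2.COLOR_RGB2HSV)
m=np.zeros(hs.shape[:2],bool); m[222:236,258:284]=(hs[222:236,258:284,2]<45)
v,u=np.nonzero(m); print("grip side",len(u),u.mean(),v.mean(),u.min(),u.max())
O=np.array([639.1,11.5]);ps=.112
for th in (200,210,223,235,250):
    th=np.radians(th); L=np.array([-165,-50*np.sin(th)]); R=np.array([[np.cos(ps),-np.sin(ps)],[np.sin(ps),np.cos(ps)]])
    p=[*(O+R@L),88+50*np.cos(th)]; print(np.degrees(th),np.round(p,1),proj(t,p).round(1),proj(s,p).round(1))
for nm,im in (("t",t),("s",s)):
  for q in ((40,50,108),(40,-50,108),(-20.6,50,108),(-20.6,-50,108),(52,50,108),(0,100,25),(0,-100,25)):
    print(nm,q,proj(im,[*(O+R@np.array(q[:2])),q[2]]).round(1))
E
```

```text
earL 22 [233.86 167.64] [630.5  99.9] ext [15.6 19.3] dir 93.6
earR 16 [282.31 162.19] [652.  -77.8] ext [12.9 17.2] dir 174.5
fixed 97 [256.92 147.91] [687.3  17. ] ext [ 11.5 103.1] dir 96.6
pad 93 [259.23 168.49] [614.4   8.7] ext [11.2 99.5] dir 96.9
lid 221 [142.13 205.67] [483.8 404.6] ext [48.7 50.6] dir 87.6
foot 157 [156.28 208.68] [478.1 377.4] ext [49.8 52.7] dir 179.7
grip 35 [255.03 209.91] [474.9  21.8] ext [ 9.2 74. ] dir -175.7
grip side 27 269.18518518518516 228.07407407407408 261 278
200.0 [473.2  10.1  41. ] [258.3 210.5] [270.4 227.3]
210.00000000000003 [472.3  17.9  44.7] [256.1 210.7] [270.4 227.8]
223.0 [471.3  26.9  51.4] [253.6 210.9] [270.4 228. ]
235.0 [470.6  33.8  59.3] [251.6 211. ] [270.4 227.5]
250.00000000000003 [469.9  39.7  70.9] [249.9 211. ] [270.5 226.2]
t (40, 50, 108) [242.8 151.6]
t (40, -50, 108) [271.6 148.6]
t (-20.6, 50, 108) [244.6 168.8]
t (-20.6, -50, 108) [273.5 165.8]
t (52, 50, 108) [242.5 148.2]
t (0, 100, 25) [230.9 168.3]
t (0, -100, 25) [285.1 162.7]
s (40, 50, 108) [215.1 218.7]
s (40, -50, 108) [217.3 202.6]
s (-20.6, 50, 108) [231.4 218.7]
s (-20.6, -50, 108) [233.  202.6]
s (52, 50, 108) [211.8 218.6]
s (0, 100, 25) [226.  244.6]
s (0, -100, 25) [229.4 211.7]
```

```bash

python3 -m handwheel '[[[0,0,6.75],[0,0,0],0],[[0,0,6.75],[0,0,0],0],[[0,0,6.75],[0,0,0],0],[[0,0,6.75],[0,0,0],0]]'
python3 -m handwheel '[[[0,0,0],[0.004,0.0359,0],0],[[0,0,0],[0.004,0.0359,0],0],[[0,0,0],[0.004,0.0359,0],0],[[0,0,0],[0.004,0.0359,0],0],[[0,0,0],[0.004,0.0359,0],0]]'
python3 -m handwheel '[[[0,0,0],[0.004,0.0359,0],0],[[0,0,0],[0.004,0.0359,0],0],[[0,0,0],[0.004,0.0359,0],0],[[0,0,0],[0.004,0.0359,0],0],[[0,0,0],[0.004,0.0359,0],0]]'
python3 -m handwheel '[[[0,0,0],[0.004,0.0359,0.01],0],[[0,0,0],[0.004,0.0359,0.01],0],[[0,0,0],[0.004,0.0359,0.01],0],[[0,0,0],[0.004,0.0359,0.01],0],[[0,0,0],[0.004,0.0359,0.01],0]]'
python3 -m handwheel '[[[0,0,0],[0.004,0.0359,0.02],0],[[0,0,0],[0.004,0.0359,0.02],0],[[0,0,0],[0.004,0.0359,0.02],0],[[0,0,0],[0.004,0.0359,0.02],0],[[0,0,0],[0.004,0.0359,0.02],0]]'
python3 -m handwheel '[[[0,0,0],[0,0,0],0],[[0,0,0],[0,0,0],0],[[0,0,0],[0,0,0],0]]'
python3 - <<'E'
from h import *
s=ctrl.read_state(); print(s["eef_pos"],s["tool_rot"])
E
```

```text
clock: 5.02
eef_pos: [444.4, -319.4, 362.1]
tool_rot: [3.14, -0.002, 2.97]
force: [-0.4, 1.0, 1.0]
width: 85.3
gripper_force: 0.0
clock: 5.43
eef_pos: [453.8, -137.7, 362.3]
tool_rot: [3.141, -0.002, 2.976]
force: [0.5, 0.7, -0.1]
width: 85.4
gripper_force: 0.0
clock: 5.85
eef_pos: [463.5, 42.3, 362.5]
tool_rot: [-3.141, -0.002, 2.976]
force: [1.2, -0.8, -0.4]
width: 85.4
gripper_force: 0.0
clock: 6.27
eef_pos: [473.3, 222.2, 311.9]
tool_rot: [-3.141, -0.002, 2.976]
force: [0.7, -0.9, 1.1]
width: 85.1
gripper_force: 0.0
clock: 6.68
eef_pos: [483.2, 402.2, 211.1]
tool_rot: [-3.14, -0.002, 2.976]
force: [0.6, 0.6, 0.4]
width: 85.0
gripper_force: 0.0
clock: 6.93
eef_pos: [484.0, 399.8, 212.2]
tool_rot: [-3.139, -0.001, 2.976]
force: [0.3, -0.4, -0.2]
width: 85.5
gripper_force: 0.0
[484.01994269 399.77959181 212.20542344] [-3.13893956e+00 -1.27476576e-03  2.97564465e+00]
```

```bash

python3 -m handwheel '[[[0,0,0],[0,0,0.03],0],[[0,0,0],[0,0,0.03],0],[[0,0,0],[0,0,0.025],0],[[0,0,0],[0,0,0.02],0],[[0,0,0],[0,0,0.015],0]]'
python3 -m handwheel '[[[0,0,0],[0,0,0.01],0],[[0,0,0],[0,0,0.01],0],[[0,0,0],[0,0,0.005],0],[[0,0,0],[0,0,0],0]]'
python3 - <<'E'
from h import *
t=ctrl.get_image("top"); s=ctrl.get_image("side")
a=t["pixels"][150:260,90:210,::-1]; b=s["pixels"][240:350,200:320,::-1]
cv2.imwrite("pics/c5.png",cv2.resize(np.hstack([a,b]),None,fx=3.3,fy=3.3,interpolation=cv2.INTER_CUBIC))
E
```

```text
clock: 7.35
eef_pos: [485.0, 398.1, 92.5]
tool_rot: [-3.14, -0.0, 2.973]
force: [-1.2, -0.8, 0.3]
width: 85.6
gripper_force: 0.0
clock: 7.68
eef_pos: [484.9, 399.9, 68.0]
tool_rot: [-3.141, -0.0, 2.974]
force: [0.3, 0.1, 0.9]
width: 85.4
gripper_force: 0.0
```

View pics/c5.png

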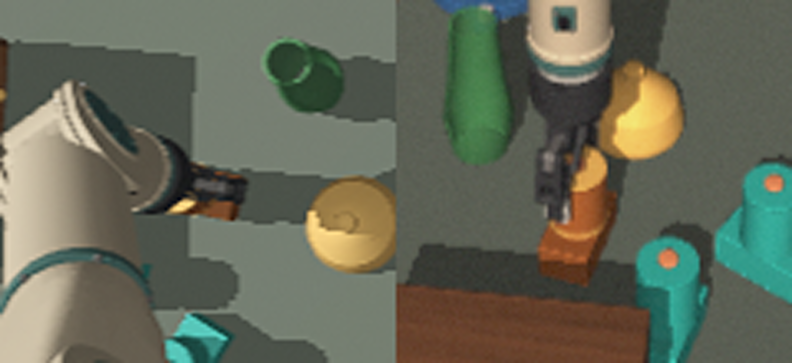

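```bash
python3 - <<'E'
from h import *
s=ctrl.get_image("side")
f=lambda p:(396+(proj(s,p)[0]-200)*3.3, (proj(s,p)[1]-240)*3.3)
for c in ((484,401),(478,410)):
  for z in (112,85,45): print("drum",c,z,np.round(f([*c,z])))
for n,d in (("near",45),("nearback",57),("far",-45)):
  for z in (68,100): print(n,z,np.round(f([485+.165*d,400.5+.986*d,z+0])))
hs=cv2.cvtColor(s["pixels"],cv2.COLOR_RGB2HSV); m=(hs[...,0]>5)&(hs[...,0]<22)&(hs[...,1]>120)&(hs[...,2]>90)
for v in range(280,328,3):
  u=np.nonzero(m[v,235:275])[0]+235; print(v,round((v-240)*3.3),u.min() if len(u) else None,u.max() if len(u) else None, end=' | ')
p=[round(proj(s,[484+28*np.cos(a),401+28*np.sin(a),85])[0],1) for a in (0,np.pi)];print(p)
E
```

```text
drum (484, 401) 112 [572. 161.]
drum (484, 401) 85 [573. 181.]
drum (484, 401) 45 [573. 210.]
drum (478, 410) 112 [577. 169.]
drum (478, 410) 85 [578. 189.]
drum (478, 410) 45 [578. 218.]
near 68 [558. 228.]
near 100 [557. 204.]
nearback 68 [554. 237.]
nearback 100 [553. 214.]
far 68 [586. 160.]
far 100 [585. 136.]
280 132 262 274 | 283 142 261 274 | 286 152 256 274 | 289 162 256 263 | 292 172 254 263 | 295 182 253 262 | 298 191 253 263 | 301 201 253 262 | 304 211 253 264 | 307 221 246 263 | 310 231 245 261 | 313 241 244 260 | 316 251 243 258 | 319 261 244 257 | 322 271 250 256 | 325 280 253 257 | [np.float64(244.8), np.float64(262.4)]
```

```bash

python3 -m handwheel '[[[0,0,0],[0,0,0],0.4],[[0,0,0],[0,0,0],0.5],[[0,0,0],[0,0,0],0.7],[[0,0,0],[0,0,0],1],[[0,0,0],[0,0,0],1]]'
python3 -m handwheel '[[[0,0,0],[0,0,0],1],[[0,0,0],[0,0,0],1],[[0,0,0],[0,0,0],1]]'
python3 -m handwheel '[[[0,0,0],[0,0,-0.005],1],[[0,0,0],[0,0,-0.015],1],[[0,0,0],[0,0,-0.03],1],[[0,0,0],[0,0,-0.03],1],[[0,0,0],[0,0,-0.03],1]]'
python3 -m handwheel '[[[0,0,0],[0,0,-0.03],1],[[0,0,0],[0,0,-0.03],1],[[0,0,0],[0,0,-0.015],1],[[0,0,0],[0,0,0],1]]'
```

```text
clock: 8.25
eef_pos: [486.0, 402.5, 69.7]
tool_rot: [3.138, 0.002, 2.976]
force: [0.5, 2.8, 5.7]
width: 54.6
gripper_force: 62.6
clock: 8.5
eef_pos: [486.0, 402.5, 69.7]
tool_rot: [3.138, 0.002, 2.976]
force: [0.7, 3.0, 6.0]
width: 55.0
gripper_force: 62.6
clock: 8.92
eef_pos: [483.8, 398.8, 178.1]
tool_rot: [-3.137, -0.003, 2.975]
force: [-0.2, -0.1, -4.0]
width: 54.9
gripper_force: 64.8
clock: 9.25
eef_pos: [486.3, 400.9, 256.7]
tool_rot: [3.138, 0.004, 2.975]
force: [0.7, 0.6, -3.7]
width: 54.9
gripper_force: 64.9
```

```bash

python3 -m handwheel '[[[0,0,-5.43],[0,0,0],1],[[0,0,-5.43],[0,0,0],1],[[0,0,-5.43],[0,0,0],1],[[0,0,0],[0.002,-0.0157,0],1],[[0,0,0],[0.0037,-0.0314,0],1]]'
python3 -m handwheel '[[[0,0,0],[0.0037,-0.0314,0],1],[[0,0,0],[0.0037,-0.0314,0],1],[[0,0,0],[0.0037,-0.0314,0],1],[[0,0,0],[0.0037,-0.0314,0],1],[[0,0,0],[0.0037,-0.0314,0],1]]'
python3 -m handwheel '[[[0,0,0],[0.0037,-0.0314,0],1],[[0,0,0],[0.0037,-0.0314,0],1],[[0,0,0],[0.0037,-0.0314,0],1],[[0,0,0],[0.0037,-0.0314,0],1],[[0,0,0],[0.0037,-0.0314,0],1]]'
python3 -m handwheel '[[[0,0,0],[-0.008,-0.015,0],1],[[0,0,0],[-0.025,-0.005,0],1],[[0,0,0],[-0.03,-0.005,0],1],[[0,0,0],[-0.03,-0.005,0],1],[[0,0,0],[-0.03,-0.005,0],1]]'
python3 -m handwheel '[[[0,0,0],[-0.025,-0.004,0],1],[[0,0,0],[-0.015,0,0],1],[[0,0,0],[0,0,0],1],[[0,0,0],[0,0,0],1]]'
python3 - <<'E'
from h import *
P=[]
for i in range(6):
    ctrl.get_image("side"); s=ctrl.read_state(); P.append([*s["eef_pos"],s["tool_rot"][2]])
print(np.round(P,3)); print(np.mean(P,0))
t=ctrl.get_image("top"); s=ctrl.get_image("side")
a=t["pixels"][90:190,200:320,::-1]; b=s["pixels"][130:260,180:290,::-1]
cv2.imwrite("pics/c6.png",cv2.resize(b,None,fx=4.6,fy=4.6,interpolation=cv2.INTER_CUBIC))
E
```

```text
clock: 9.67
eef_pos: [482.1, 356.4, 250.4]
tool_rot: [3.14, -0.004, -3.017]
force: [0.7, 0.4, -4.0]
width: 55.0
gripper_force: 65.0
clock: 10.08
eef_pos: [482.9, 192.5, 251.1]
tool_rot: [-3.14, -0.005, -3.024]
force: [1.6, -0.5, -4.7]
width: 55.1
gripper_force: 65.0
clock: 10.5
eef_pos: [482.7, 35.0, 251.4]
tool_rot: [-3.141, -0.005, -3.024]
force: [1.2, 0.8, -4.7]
width: 54.5
gripper_force: 65.0
clock: 10.92
eef_pos: [610.5, 16.0, 250.8]
tool_rot: [3.141, -0.005, -3.024]
force: [0.2, 1.3, -4.4]
width: 55.2
gripper_force: 65.3
clock: 11.25
eef_pos: [649.8, 17.2, 250.1]
tool_rot: [3.141, -0.006, -3.024]
force: [-0.2, -0.5, -4.7]
width: 54.7
gripper_force: 65.3
[[649.297  17.144 250.697  -3.024]
 [649.339  17.144 251.352  -3.024]
 [649.666  17.181 252.048  -3.024]
 [650.029  17.263 252.583  -3.024]
 [650.394  17.261 253.027  -3.024]
 [650.692  17.296 253.3    -3.024]]
[649.90279434  17.21472697 252.16811105  -3.02385357]
```

View pics/c6.png

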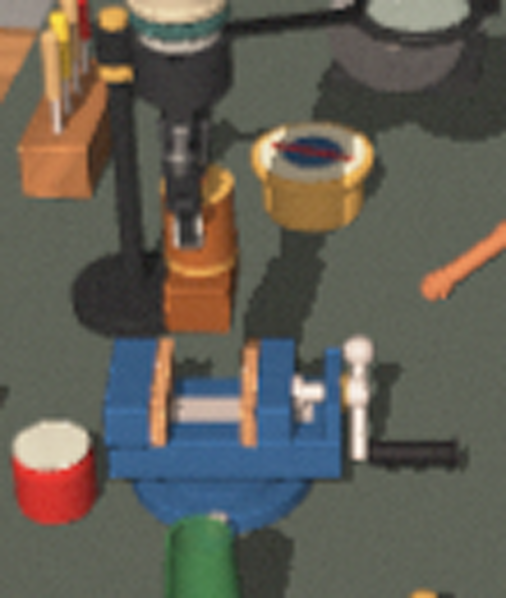

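```bash
python3 - <<'E'
from h import *
s=ctrl.get_image("side"); O=np.array([641.2,11.3,0]); ps=.118
X=np.array([np.cos(ps),np.sin(ps),0]);Y=np.array([-np.sin(ps),np.cos(ps),0])
def vy(u,v,y):
    o,d=ray(s,180+(u+.5)/4.6-.5,130+(v+.5)/4.6-.5); k=(y-(o-O)@Y)/(d@Y); p=o+k*d-O; return np.round([p@X,p[2]],1)
for nm,u,v,y in (("fix bot",166,443,50),("mov bot",244,443,50),("fix top",174,342,50),("mov top",246,348,50),("footBL",163,328,45),("footBR",232,331,45),("footTL",166,276,45),("footTR",236,278,45)): print(nm,vy(u,v,y))
st=ctrl.read_state();print(st["eef_pos"], ((st["eef_pos"]-O)@X,(st["eef_pos"]-O)@Y))
px=s["pixels"].astype(int); hs=cv2.cvtColor(s["pixels"],cv2.COLOR_RGB2HSV)
for v in (206,208,210,216,220,222): 
    r=hs[v,205:245]; print(v,[int(205+i) for i in range(40) if 5<r[i,0]<22 and r[i,1]>90])
for v in (192,195,198,200): 
    r=hs[v,205:245]; print(v,[int(205+i) for i in range(40) if 3<r[i,0]<22 and r[i,1]>120])
E
```

```text
fix bot [37.9 73.3]
mov bot [-25.5  73.3]
fix top [ 25.6 175.6]
mov top [-30.8 169.7]
footBL [ 34.1 185.6]
footBR [-20.  182.6]
footTL [ 28.9 235.4]
footTR [-25.2 233.5]
[651.21977359  17.41081521 253.58562369] (np.float64(10.669500808819647), np.float64(4.888729667594678))
206 [214, 215, 216, 217, 232, 233, 234, 235]
208 [214, 215, 216, 217, 232, 233, 234, 235]
210 [214, 215, 216, 217, 233, 234, 235]
216 [213, 214, 215, 216, 233, 234, 235]
220 [213, 214, 215, 216, 232, 233, 234]
222 [213, 214, 215, 233, 234, 235]
192 [215, 216, 217, 218, 219, 220, 221, 222, 223, 224, 225, 226, 227, 228, 229, 230]
195 [215, 216, 217, 218, 219, 220, 221, 222, 223, 224, 225, 226, 227, 228, 229]
198 [215, 216, 217, 218, 219, 220, 221, 222, 223, 224, 225, 226, 227, 228, 229]
200 [216, 217, 218, 219, 220, 221, 222, 223, 224, 225, 226, 227, 228, 229]
```

```bash

python3 -m handwheel '[[[0,0,0],[0,-0.004,0.015],1],[[0,0,0],[0,0,0.02],1],[[0,0,0],[0,0,0.015],1],[[0,0,0],[0,0,0.008],1],[[0,0,0],[0,0,0],1]]'
python3 -m handwheel '[[[0,0,0],[0,0,0],1],[[0,0,0],[0,0,0],1],[[0,0,0],[0,0,0],1]]'
python3 - <<'E'
from h import *
s=ctrl.get_image("side"); O=np.array([641.2,11.3,0]); ps=.118
X=np.array([np.cos(ps),np.sin(ps),0]);Y=np.array([-np.sin(ps),np.cos(ps),0])
st=ctrl.read_state();e=st["eef_pos"]-O;print(st["eef_pos"], e@X,e@Y,st["tool_rot"])
b=s["pixels"][165:245,195:285,::-1]
cv2.imwrite("pics/c7.png",cv2.resize(b,None,fx=7,fy=7,interpolation=cv2.INTER_CUBIC))
E
```

```text
clock: 12.12
eef_pos: [650.5, 13.4, 193.3]
tool_rot: [3.141, -0.004, -3.024]
force: [-0.9, -1.0, -4.2]
width: 54.6
gripper_force: 65.3
clock: 12.37
eef_pos: [652.9, 13.4, 196.6]
tool_rot: [-3.141, 0.002, -3.024]
force: [-0.0, -0.5, -4.8]
width: 54.4
gripper_force: 65.3
[652.74296333  13.44287347 196.55103741] 11.714967097619791 0.7690611209442022 [-3.14145299e+00  2.24041478e-03 -3.02375897e+00]
```

View pics/c7.png

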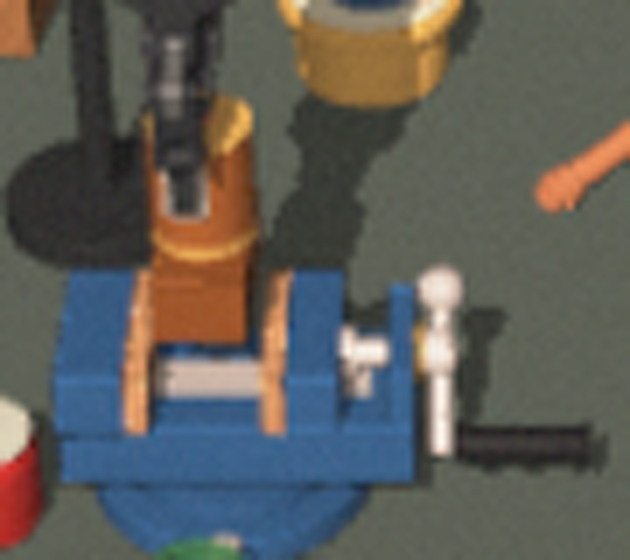

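```bash
python3 - <<'E'
from h import *
s=ctrl.get_image("side"); O=np.array([641.2,11.3,0]); ps=.118
X=np.array([np.cos(ps),np.sin(ps),0]);Y=np.array([-np.sin(ps),np.cos(ps),0])
def q(x,y,z):
    u=proj(s,O+x*X+y*Y+[0,0,z]); return np.round([(u[0]-195+.5)*7-.5,(u[1]-165+.5)*7-.5],1)
for z in (108,72): print("fix",z,q(40,50,z),"mov",q(-20.7,50,z))
for z in (168,128,75): print("foot",z,q(35,45,z),q(-15,45,z))
E
```

```text
fix 108 [140.1 378.4] mov [254.9 378.4]
fix 72 [144.1 431.2] mov [257.6 431.3]
foot 168 [143.6 281.7] [239.8 281.6]
foot 128 [148.1 342.6] [243.1 342.6]
foot 75 [153.9 421. ] [247.3 421. ]
```

```bash

python3 -m handwheel '[[[0,0,0],[0,0,0.006],1],[[0,0,0],[0,0,0.008],1],[[0,0,0],[0,0,0.008],1],[[0,0,0],[0,0,0.006],1],[[0,0,0],[0,0,0],1]]'
python3 -m handwheel '[[[0,0,0],[0,0,0.006],1],[[0,0,0],[0,0,0.006],1],[[0,0,0],[0,0,0.004],1],[[0,0,0],[0,0,0],1],[[0,0,0],[0,0,0],1]]'
python3 -m handwheel '[[[0,0,0],[0,0,0.003],1],[[0,0,0],[0,0,0.003],1],[[0,0,0],[0,0,0],1],[[0,0,0],[0,0,0],1]]'
```

```text
clock: 12.88
eef_pos: [650.5, 13.4, 164.9]
tool_rot: [3.141, -0.004, -3.024]
force: [0.3, -0.6, -4.7]
width: 55.0
gripper_force: 65.3
clock: 13.3
eef_pos: [651.7, 13.4, 150.9]
tool_rot: [3.142, -0.001, -3.024]
force: [-0.2, -0.4, -4.2]
width: 54.9
gripper_force: 65.3
clock: 13.63
eef_pos: [651.8, 13.4, 145.1]
tool_rot: [3.142, -0.0, -3.024]
force: [-0.3, 0.8, -4.3]
width: 54.7
gripper_force: 65.3
```

No contact yet; the foot is inside the jaws with no side force.

```bash

python3 -m handwheel '[[[0,0,0],[0,0,0.002],1],[[0,0,0],[0,0,0.002],1],[[0,0,0],[0,0,0],1],[[0,0,0],[0,0,0],1]]'
python3 -m handwheel '[[[0,0,0],[0,0,0.0015],1],[[0,0,0],[0,0,0],1],[[0,0,0],[0,0,0],1]]'
python3 -m handwheel '[[[0,0,0],[0,0,0.0015],1],[[0,0,0],[0,0,0],1],[[0,0,0],[0,0,0],1]]'
```

```text
clock: 13.97
eef_pos: [651.8, 13.4, 141.1]
tool_rot: [3.142, -0.0, -3.024]
force: [-0.4, -0.6, -4.1]
width: 55.0
gripper_force: 65.3
clock: 14.22
eef_pos: [651.9, 13.4, 139.8]
tool_rot: [3.142, -0.0, -3.024]
force: [0.8, 0.5, -4.7]
width: 54.8
gripper_force: 65.6
clock: 14.47
eef_pos: [652.1, 13.4, 139.7]
tool_rot: [3.142, 0.001, -3.024]
force: [-3.7, -0.7, 6.0]
width: 55.3
gripper_force: 66.3
```

```bash

python3 -m handwheel '[[[0,0,0],[0,0,0],0.3],[[0,0,0],[0,0,0],0.2],[[0,0,0],[0,0,0],0],[[0,0,0],[0,0,0],0],[[0,0,0],[0,0,0],0]]'
python3 -m handwheel '[[[0,0,0],[0,0,-0.01],0],[[0,0,0],[0,0,-0.02],0],[[0,0,0],[0,0,-0.03],0],[[0,0,0],[0,0,-0.03],0],[[0,0,0],[0,0,-0.03],0]]'
```

```text
clock: 14.88
eef_pos: [652.1, 13.4, 138.2]
tool_rot: [-3.142, 0.0, -3.024]
force: [-0.1, -0.0, 0.8]
width: 85.8
gripper_force: 0.0
clock: 15.3
eef_pos: [651.8, 13.4, 260.3]
tool_rot: [-3.142, 0.0, -3.024]
force: [1.1, 0.6, -0.2]
width: 85.4
gripper_force: 0.0
```

```bash

python3 -m handwheel '[[[0,0,0],[0.02,0.003,0],0],[[0,0,0],[0.035,0.005,0],0],[[0,0,0],[0.035,0.005,0],0],[[0,0,0],[0.035,0.005,0],0],[[0,0,0],[0.035,0.005,0],0]]'
python3 -m handwheel '[[[0,0,0],[0.0238,0.0038,0],0],[[0,0,0],[0.01,0.003,0],0],[[0,0,0],[0,0,0.04],0],[[0,0,0],[0,0,0.04],0],[[0,0,0],[0,0,0],0]]'
python3 -m handwheel '[[[0,0,0],[0,0,0],0],[[0,0,0],[0,0,0],0]]'
python3 - <<'E'
from h import *
t=ctrl.get_image("top");s=ctrl.get_image("side"); O=np.array([641.2,11.3,0]); ps=.118
X=np.array([np.cos(ps),np.sin(ps),0]);Y=np.array([-np.sin(ps),np.cos(ps),0])
st=ctrl.read_state();e=st["eef_pos"]-O;print(st["eef_pos"], e@X,e@Y,st["tool_rot"])
a=t["pixels"][110:240,205:315,::-1]; b=s["pixels"][140:270,190:300,::-1]
cv2.imwrite("pics/c8.png",cv2.resize(np.hstack([a,b]),None,fx=3.6,fy=3.6,interpolation=cv2.INTER_CUBIC))
E
```

```text
clock: 15.72
eef_pos: [488.8, 17.4, 259.0]
tool_rot: [3.142, 0.001, -3.024]
force: [-0.4, -0.6, -0.3]
width: 85.5
gripper_force: 0.0
clock: 16.13
eef_pos: [452.7, 20.2, 173.8]
tool_rot: [3.141, -0.01, -3.023]
force: [-1.2, -1.0, -0.3]
width: 85.4
gripper_force: 0.0
clock: 16.3
eef_pos: [457.6, 20.3, 179.7]
tool_rot: [-3.141, 0.002, -3.024]
force: [0.8, 0.4, 0.7]
width: 85.8
gripper_force: 0.0
[457.97675012  20.30270474 180.30839857] -180.88927345875442 30.510305397290796 [-3.14152325  0.00426404 -3.02405636]
```

View pics/c8.png

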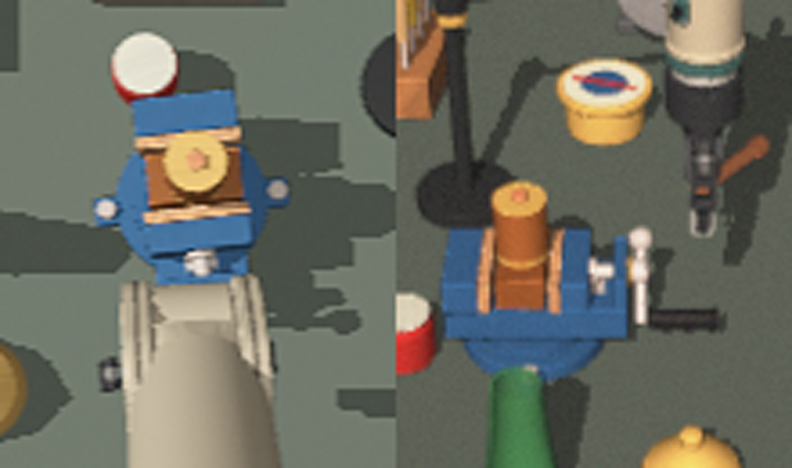

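```bash

python3 -m handwheel '[[[0,0,0],[0,0,0.03],0],[[0,0,0],[0,0,0.035],0],[[0,0,0],[0,0,0.035],0],[[0,0,0],[0,0,0.025],0],[[0,0,0],[0,0,0.015],0]]'
python3 -m handwheel '[[[0,0,0],[0,0,0.01],0],[[0,0,0],[0,0,0],0],[[0,0,0],[0,0,0],0.3],[[0,0,0],[0,0,0],0.5],[[0,0,0],[0,0,0],0.6]]'
python3 -m handwheel '[[[0,0,0],[0,0,0],0.7],[[0,0,0],[0,0,0],0.75],[[0,0,0],[0,0,0],0.8],[[0,0,0],[0,0,0],0.9],[[0,0,0],[0,0,0],1]]'
python3 -m handwheel '[[[0,0,0],[0,0,0],1],[[0,0,0],[0,0,0],1],[[0,0,0],[0,0,0],1]]'
python3 - <<'E'
from h import *
t=ctrl.get_image("top");s=ctrl.get_image("side"); O=np.array([641.2,11.3,0]); ps=.118
X=np.array([np.cos(ps),np.sin(ps),0]);Y=np.array([-np.sin(ps),np.cos(ps),0])
st=ctrl.read_state();e=st["eef_pos"]-O;print(st["eef_pos"], e@X,e@Y,st["tool_rot"],st["force"],st["width"])
E
```

```text
clock: 16.82
eef_pos: [456.7, 20.3, 37.4]
tool_rot: [3.141, 0.001, -3.024]
force: [-0.4, 0.0, -0.0]
width: 85.3
gripper_force: 0.0
clock: 17.23
eef_pos: [459.3, 20.4, 32.2]
tool_rot: [3.141, -0.002, -3.024]
force: [0.2, -0.4, 0.3]
width: 52.0
gripper_force: 0.0
clock: 17.65
eef_pos: [458.5, 21.5, 31.1]
tool_rot: [3.14, -0.004, -3.022]
force: [-0.7, 4.5, 3.8]
width: 18.0
gripper_force: 58.4
clock: 17.9
eef_pos: [458.5, 21.1, 30.9]
tool_rot: [3.141, -0.004, -3.023]
force: [0.9, 5.0, 1.4]
width: 18.2
gripper_force: 58.5
[458.53262825  21.02192635  30.84624669] -180.25258953242795 31.159084086215362 [ 3.1406063  -0.00407484 -3.02281457] [1.52094223 5.26792068 2.89933434] 18.375543187687587
```

```bash
python3 - <<'E'
import numpy as np
th=np.radians(219+15*np.arange(32)); y=np.round(-50*np.sin(th),1); z=np.round(-50*np.cos(th),1)
for i in range(31): print(219+15*(i+1), f"[0,{(y[i+1]-y[i])/1000:.4f},{(z[i+1]-z[i])/1000:.4f}]")
E
```

```text
234 [0,0.0090,-0.0095]
249 [0,0.0062,-0.0115]
264 [0,0.0030,-0.0127]
279 [0,-0.0003,-0.0130]
294 [0,-0.0037,-0.0125]
309 [0,-0.0068,-0.0112]
324 [0,-0.0095,-0.0090]
339 [0,-0.0115,-0.0062]
354 [0,-0.0127,-0.0030]
369 [0,-0.0130,0.0003]
384 [0,-0.0125,0.0037]
399 [0,-0.0112,0.0068]
414 [0,-0.0090,0.0095]
429 [0,-0.0062,0.0115]
444 [0,-0.0030,0.0127]
459 [0,0.0003,0.0130]
474 [0,0.0037,0.0125]
489 [0,0.0068,0.0112]
504 [0,0.0095,0.0090]
519 [0,0.0115,0.0062]
534 [0,0.0127,0.0030]
549 [0,0.0130,-0.0003]
564 [0,0.0125,-0.0037]
579 [0,0.0112,-0.0068]
594 [0,0.0090,-0.0095]
609 [0,0.0062,-0.0115]
624 [0,0.0030,-0.0127]
639 [0,-0.0003,-0.0130]
654 [0,-0.0037,-0.0125]
669 [0,-0.0068,-0.0112]
684 [0,-0.0095,-0.0090]
```

```bash

python3 -m handwheel '[[[0,0,0],[0,0.0090,-0.0095],1],[[0,0,0],[0,0.0062,-0.0115],1],[[0,0,0],[0,0.0030,-0.0127],1],[[0,0,0],[0,0,0],1],[[0,0,0],[0,0,0],1]]'
```

```text
clock: 18.42
eef_pos: [456.1, 40.9, 65.2]
tool_rot: [3.139, -0.004, -3.021]
force: [-0.8, 9.8, 4.5]
width: 17.7
gripper_force: 61.7
```

```bash

python3 -m handwheel '[[[0,0,0],[0,-0.0003,-0.0130],1],[[0,0,0],[0,-0.0037,-0.0125],1],[[0,0,0],[0,-0.0068,-0.0112],1],[[0,0,0],[0,0,0],1],[[0,0,0],[0,0,0],1]]'
```

```text
clock: 18.83
eef_pos: [457.4, 29.9, 102.6]
tool_rot: [3.139, -0.004, -3.023]
force: [-3.5, 9.6, 14.4]
width: 17.8
gripper_force: 62.8
```

```bash

python3 -m handwheel '[[[0,0,0],[0,-0.0085,-0.0105],1],[[0,0,0],[0,-0.0115,-0.0062],1],[[0,0,0],[0,-0.0127,-0.0030],1],[[0,0,0],[0,0,0],1],[[0,0,0],[0,0,0],1]]'
```

```text
clock: 19.25
eef_pos: [461.9, -6.7, 121.1]
tool_rot: [-3.14, -0.004, -3.027]
force: [1.1, -4.1, 3.7]
width: 17.9
gripper_force: 61.9
```

```bash

python3 -m handwheel '[[[0,0,0],[0,-0.0130,0.0003],1],[[0,0,0],[0,-0.0125,0.0037],1],[[0,0,0],[0,-0.0112,0.0068],1],[[0,0,0],[0,0,0],1],[[0,0,0],[0,0,0],1]]'
```

```text
clock: 19.67
eef_pos: [466.0, -40.9, 109.2]
tool_rot: [3.141, -0.005, -3.024]
force: [3.5, 1.5, -9.4]
width: 17.9
gripper_force: 60.6
```

```bash

python3 -m handwheel '[[[0,0,0],[0,-0.0090,0.0095],1],[[0,0,0],[0,-0.0062,0.0115],1],[[0,0,0],[0,-0.0030,0.0127],1],[[0,0,0],[0,0,0],1],[[0,0,0],[0,0,0],1]]'
python3 -m handwheel '[[[0,0,0],[0,0.0003,0.0130],1],[[0,0,0],[0,0.0037,0.0125],1],[[0,0,0],[0,0.0068,0.0112],1],[[0,0,0],[0,0,0],1],[[0,0,0],[0,0,0],1]]'
```

```text
clock: 20.08
eef_pos: [468.0, -57.8, 75.3]
tool_rot: [3.14, -0.005, -3.022]
force: [3.5, 5.9, -5.8]
width: 18.1
gripper_force: 61.1
clock: 20.5
eef_pos: [466.7, -46.1, 39.0]
tool_rot: [3.139, -0.005, -3.02]
force: [1.8, 7.8, -1.2]
width: 18.2
gripper_force: 61.5
```

```bash

python3 -m handwheel '[[[0,0,0],[0,0.0095,0.0090],1],[[0,0,0],[0,0.0115,0.0062],1],[[0,0,0],[0,0.0127,0.0030],1],[[0,0,0],[0,0,0],1],[[0,0,0],[0,0,0],1]]'
```

```text
clock: 20.92
eef_pos: [462.7, -14.8, 22.3]
tool_rot: [3.141, -0.011, -3.022]
force: [0.6, 1.9, -12.0]
width: 18.2
gripper_force: 60.5
```

```bash

python3 -m handwheel '[[[0,0,0],[0,0.0130,0.0007],1],[[0,0,0],[0,0.0125,-0.0037],1],[[0,0,0],[0,0.0112,-0.0068],1],[[0,0,0],[0,0,0],1],[[0,0,0],[0,0,0],1]]'
```

```text
clock: 21.33
eef_pos: [458.2, 21.9, 32.3]
tool_rot: [3.137, -0.013, -3.019]
force: [-0.5, 10.7, -12.1]
width: 18.0
gripper_force: 62.3
```

```bash

python3 -m handwheel '[[[0,0,0],[0,0.0090,-0.0095],1],[[0,0,0],[0,0.0062,-0.0115],1],[[0,0,0],[0,0.0030,-0.0127],1],[[0,0,0],[0,0,0],1],[[0,0,0],[0,0,0],1]]'
```

```text
clock: 21.75
eef_pos: [456.0, 40.9, 67.3]
tool_rot: [3.135, -0.012, -3.019]
force: [-3.0, 13.2, 3.1]
width: 18.1
gripper_force: 63.8
```

```bash

python3 -m handwheel '[[[0,0,0],[0,-0.0003,-0.0130],1],[[0,0,0],[0,-0.0037,-0.0125],1],[[0,0,0],[0,0,0],1],[[0,0,0],[0,0,0],1]]'; python3 - <<'E'
from h import *
s=ctrl.get_image("side"); O=np.array([641.2,11.3,0]); ps=.118
X=np.array([np.cos(ps),np.sin(ps),0]);Y=np.array([-np.sin(ps),np.cos(ps),0])
st=ctrl.read_state();e=st["eef_pos"]-O;print(st["eef_pos"],e@X,e@Y,st["force"], np.degrees(np.arctan2(-(e@Y),e[2]+18.5-88)))
b=s["pixels"][165:245,195:285,::-1]
cv2.imwrite("pics/c9.png",cv2.resize(b,None,fx=7,fy=7,interpolation=cv2.INTER_CUBIC))
E
```

```text
clock: 22.08
eef_pos: [456.6, 36.0, 93.2]
tool_rot: [3.135, -0.012, -3.021]
force: [-3.9, 10.8, 9.2]
width: 18.3
gripper_force: 64.4
[456.60702623  36.06530756  93.14851541] -180.3937986693222 46.324548847145365 [-3.83300342 11.77964242  9.44698232] -62.95585202938187
```

View pics/c9.png

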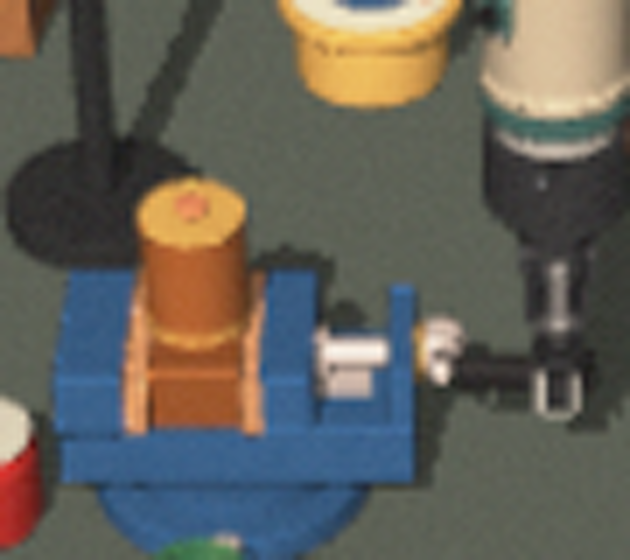

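```bash

python3 -m handwheel '[[[0,0,0],[0,-0.0068,-0.0112],1],[[0,0,0],[0,-0.0095,-0.0090],1],[[0,0,0],[0,0,0],1],[[0,0,0],[0,0,0],1],[[0,0,0],[0,0,0],1]]'; python3 - <<'E'
from h import *
O=np.array([641.2,11.3,0]); ps=.118
X=np.array([np.cos(ps),np.sin(ps),0]);Y=np.array([-np.sin(ps),np.cos(ps),0])
st=ctrl.read_state();e=st["eef_pos"]-O;print(st["eef_pos"],e@X,e@Y,st["force"], np.degrees(np.arctan2(-(e@Y),e[2]+18.5-88)))
E
```

```text
clock: 22.55
eef_pos: [458.8, 17.4, 113.6]
tool_rot: [3.138, -0.012, -3.023]
force: [-4.3, 4.8, 14.2]
width: 17.8
gripper_force: 65.0
[458.82388421  17.44432083 113.59078409] -180.38453739074086 27.572068472968663 [-4.34058418  4.82170766 14.20061454] -32.019704899132826
```

```bash

python3 -m handwheel '[[[0,0,0],[0,0,0],0.7],[[0,0,0],[0,0,0],0.5],[[0,0,0],[0,0,0],0.2],[[0,0,0],[0,0,0],0],[[0,0,0],[0,0,0],0]]'
python3 -m handwheel '[[[0,0,0],[0,0,-0.015],0],[[0,0,0],[0,0,-0.03],0],[[0,0,0],[0,0,-0.03],0],[[0,0,0],[0,0,-0.03],0],[[0,0,0],[0,0,-0.03],0]]'
python3 -m handwheel '[[[0,0,0],[0.005,0.03,0],0],[[0,0,0],[0.005,0.03,0],0],[[0,0,0],[0.005,0.03,0],0],[[0,0,0],[0.005,0.03,0],0],[[0,0,0],[0.005,0.03,0],0]]'
python3 -m handwheel '[[[0,0,0],[0.005,0.03,0],0],[[0,0,0],[0.005,0.03,0],0],[[0,0,0],[0,0,0],0],[[0,0,0],[0,0,0],0],[[0,0,0],[0,0,0],0]]'
python3 - <<'E'
from h import *
t=ctrl.get_image("top");s=ctrl.get_image("side")
a=t["pixels"][90:240,190:400,::-1]; b=s["pixels"][150:260,180:290,::-1]
b=cv2.resize(b,(150,150),interpolation=cv2.INTER_CUBIC)
cv2.imwrite("pics/c10.png",cv2.resize(np.hstack([a,b]),None,fx=2.2,fy=2.2,interpolation=cv2.INTER_CUBIC))
E
```

```text
clock: 22.97
eef_pos: [460.4, 15.8, 112.3]
tool_rot: [3.141, -0.01, -3.025]
force: [0.5, 0.7, -0.4]
width: 72.3
gripper_force: 0.0
clock: 23.38
eef_pos: [461.3, 16.0, 248.6]
tool_rot: [3.141, -0.01, -3.024]
force: [0.6, 0.4, -0.6]
width: 85.1
gripper_force: 0.0
clock: 23.8
eef_pos: [418.7, 163.3, 247.9]
tool_rot: [3.141, -0.01, -3.024]
force: [0.6, 0.2, -0.9]
width: 85.1
gripper_force: 0.0
clock: 24.22
eef_pos: [402.4, 219.9, 247.8]
tool_rot: [3.141, -0.01, -3.024]
force: [0.1, -0.9, 0.6]
width: 85.3
gripper_force: 0.0
```

View pics/c10.png

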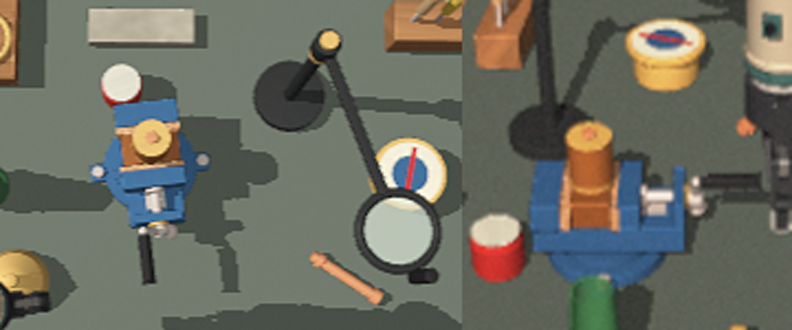

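```bash
python3 -c "
from cell import ctrl
print(ctrl.finish_job())"
```

```text
the job is handed in; nothing more can be done
None
```

I swung the magnifier over to the right-hand side and set the drum in the vice, foot along the jaws. I then wound the crank to about 2.91 turns (an estimated 78 N on the foot), let go and handed the job in at about 24 s; the hand-in gave no verdict.

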